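# Draw a copper heat spreader off its tray and lay it on the hot plate

### The job

The copper heat spreader lies sunk in the sprung tray of the parts stand, too thin to be picked up there. Press on it lightly until the tray bottoms and it holds (never hard: it marks and bends) and slide it out over the tray's open end until it overhangs enough to be gripped by its two long sides, then lift it off and lay it flat and straight on the bed of the small hot plate, with its far end gently pushed up against the stop. Do not let it drop, and leave everything else on the bench where it is.

Things in the scene. Friction and masses are not known exactly. Their poses are not given: they have to be found in the camera images.
- spreader: copper plate, 120 mm long (x), 50 wide (y), 3 thick, 150 g; origin: centre of its underside. Starts flat in the stand's tray, long side along it, 2-6 mm from the back wall, about 24 mm inside the open end. A sprung bar rubbing on its side resists sliding: a press of 10-14 N drags it along with a little slip, under 5 N it stays. Keep its force on tray floor or hot plate below 25 N
- stand: fixed grey stand, 156 mm long (x), 74 wide (y); origin: centre of its foot on the bench. A tray on top: level floor 50 mm above the bench at rest, 54 wide; side walls 10 thick, 4 above the floor; back wall 8 above it, inner face at x=+70; open at its -x end (x=-78), a sheer drop to the bench. A sprung bar in the -y wall (x=-47) presses the spreader to the +y wall with about 5 N
- stand_edge (a point): middle of the open edge of the stand's tray, at floor height (50 mm above the bench); axes as the stand's: +x runs into the tray, so the spreader slides out towards -x
- tray_floor: the tray's black floor, 148 x 53 x 4 mm; origin: underside, under the stand's centre, 46 mm above the bench at rest. It is sprung: pressed with 2 to 4 N it sinks, level, until it meets a hard stop 1 to 6 mm down (different each time, not visible); only there does the press build up. Let go, it rises again
- hotplate: fixed small hot plate; origin on the bench under its bed's centre. Bed: aluminium block 80 mm long (x from -40 to +40), 44 wide (y), flat top 50 mm above the bench, free at its -x end and sides. At its +x end a steel stop rises 14 mm above the bed, face at x=+40. Black base below, 70 wide, 26 high, x from -38 to +82, with a control box (42 high) behind the stop
- stop_foot (a point): middle of the foot of the stop's face, on the bed's top (50 mm above the bench); axes as the hot plate's. Seated, the spreader's end touches the stop, its middle 60 mm before it on the bed's centre line, so that 40 mm of it overhang the bed's -x end
- jar: bystander: small amber jar, 38 mm across, 45 mm high, between stand and hot plate; origin at the centre of its underside
- spare_plate: bystander: aluminium plate, 75 x 30 x 6 mm, flat on the bench; origin at the centre of its underside
- flux: bystander: white flux bottle, 52 mm across, 120 mm high; origin at the centre of its underside
- driver: bystander: screwdriver with black handle, 160 mm, lying on the bench
- spool: bystander: metal solder spool standing on its end, 54 mm across, 40 mm high; origin at the centre of its underside
- tub: bystander: white open tub, 64 mm across, 70 mm high; origin at the centre of its underside

How it is judged:
By the outcome, as a careful person would: the job done as asked, in the order asked, and still so for the second after the job is handed in, with the robot touching nothing.
It also fails if it takes over 61 s, if anything falls off the work surface, if the arm or the gripper's body presses on something with over 40 N, if the wrist force passes 120 N, or if a joint passes its speed limit or range.

### The arm

A 7-joint arm with a two-finger parallel gripper is mounted at the origin on the work surface. World frame = base frame: x ahead of the robot, y to its left, z up, the work surface at z = 0. Lengths are in m, angles in rad, forces in N, time in s.
With the tool pointing down it reaches from about 0.4 to 0.875 m from the base axis. Payload 19.3 kg.
Tool frame: the origin (TCP) lies at the very end of the fingers, on their centre line; the grasp point (between the pads) lies bot.tcp_to_grasp behind it (bot.tcp_to_grasp is the distance from the TCP to the grasp point, in m); z points along the fingers, y is the direction in which the jaws open and shut (so a half turn about z gives the same grasp; the last joint's range is limited). The gripper opens to 85 mm and grips with 20 to 120 N. Pads are 22 mm wide; open, the fingers measure 114 mm over their backs; the gripper's body (76 mm by 85 mm) begins 54 mm behind the grasp point. The pads swing forward as they close: fully open they stand 13 mm farther back than shut.
Start: joints at [-1.212, 0.521, -0.036, 1.599, 0.021, 1.021, -0.113], TCP at [0.26, 0.568, 0.202] pointing down, gripper open.
Joint ranges: [-2.91, 2.91], [-0.3, 2.13], [-1.5, 1.42], [0.17, 2.43], [-1.26, 4.41], [0.16, 1.93], [-2.52, 2.52]. Speed limits (rad/s): [1.89, 1.89, 2.39, 2.39, 3.01, 3.01, 3.01].

### API

Orientations are given as [roll, pitch, yaw] about the fixed x, y, z axes, in that order (R = Rz(yaw) Ry(pitch) Rx(roll)).
In Python, from workcell import bot gives the robot as it stands.
- The arm moves only by the tool servo_tool, never from a script. Its argument "targets" is a list of rows, each a list of 2 entries, a list of its own where there are three numbers: the shift along the tool's x, y, z in units of 0.05 m (1.0 is 0.05 m), then the turn about the tool's z in units of 5 degrees (1.0 is 5 degrees). A call has 1 to 12 rows; each row shifts and turns the commanded pose from where the row before left it, along the tool's axes as they then stand; what a row does not reach is not made up. A row lasts 1/8 s, in which the tool goes at most 62.5 mm and 10.7 degrees, less where a joint would pass 70% of its speed; a pose out of reach is approached as far as the arm can. A call with a number of a shift or a turn outside -1 to 1 is refused whole. A call with a gripper value outside its range is refused whole. "gripper" is the opening, from -1 (shut) to 1 (fully open), so that 0 is half open, set as the call begins (left out, the last holds). The fingers move at their own pace and stop on an object; "newtons" is the grip in N (left out, the last holds). Time passes only in rows, so rows that do not move let the fingers close. It gives the time, the measured TCP pose, the force and the opening at its end, in the units of the state.
- bot.observe(): the state, without advancing time (a new reading comes with each control period).
- bot.grab_frame(name): name is "scene" or "side" or "wrist"; returns the picture (420x560x3 uint8, blue, green, red); there is no depth.
- bot.get_calibration(name): a dict with "fx", "fy", "cx", "cy" (pixels), "pose" (4x4, takes a point from camera to world coordinates). Camera axes: x right, y up, looking along -z (the intrinsics and any distortion apply to the point x, -y, -z); pixel columns grow to the right and rows downward; lengths in m; the calibration is good to about 2 mm. A picture is of the moment at which its call begins: read the wrist's pose just before it. get_calibration takes no time and is no camera call; for the wrist camera it gives the pose at the moment of the call.
- bot.job_done(): hands the job in, once; it reports no verdict.
The state is a dict: "clock": time; "qpos": joint angles; "qd": joint speeds; "joint_efforts": joint torques, N m; "position": TCP position; "tool_rot": TCP orientation; "force": force on the tool from outside, world axes, zero at the start; "moment": the same for the moment, N m; "grip_width": finger opening in m.
Only numpy, scipy, OpenCV 4.12 (cv2) and the standard library are available. Lean on these libraries where they do the work, as an engineer would, in place of code of your own. Each camera call takes 0.05 s, during which the arm holds its last target.

## Working session

There is one attempt and no reset: what is moved stays moved. The work goes in short steps, Python scripts to look and compute and a tool call to move; the robot and the scene stay as the last step left them, time stands still between calls to the robot, and variables do not carry over. Pictures are saved under pics/ and viewed, and the job is handed in when it is done.

Besides the shell and the picture viewer there is one more tool, called after "Request:" as a command line: name --argument value ..., lists and objects as JSON in quotes. servo_tool: Moves the arm, as the interface text tells. Its arguments: {"type":"object","properties":{"targets":{"type":"array","items":{"type":"array"}},"gripper":{"type":"number"},"newtons":{"type":"number"}},"required":["targets"]}

```bash
ls; mkdir -p pics
python3 - <<'E'
from workcell import bot
import cv2
print(bot.observe()); print(bot.tcp_to_grasp)
for n in ("scene","side","wrist"):
    c=bot.get_calibration(n); print(n,{k:(v if k!='pose' else v) for k,v in c.items()})
    cv2.imwrite(f"pics/{n}0.png",bot.grab_frame(n))
E
```

```text
pics
{'clock': 0.0, 'qpos': array([-1.2122294 ,  0.52197924, -0.03632533,  1.5999764 ,  0.02119683,
        1.02110576, -0.11279563]), 'qd': array([ 1.74238707e-04, -6.43956326e-04,  2.71868140e-03,  1.24427206e-03,
        2.08425675e-03,  2.19632971e-04, -3.28460193e-05]), 'joint_efforts': array([-8.97199898e-04, -9.27086735e+01,  1.97961241e+00, -3.69939423e+01,
        1.78074685e-02,  8.05913005e-03, -1.24053651e-05]), 'position': array([0.25973111, 0.5680862 , 0.20115876]), 'tool_rot': array([-3.14051140e+00,  7.53499186e-05,  2.71281614e+00]), 'force': array([ 0.58958547, -0.49732782, -0.6914937 ]), 'moment': array([ 0.00051189, -0.04317411,  0.0370849 ]), 'grip_width': 0.08508290808013183}
0.0187
scene {'fx': 418.7935118262996, 'fy': 418.7935118262996, 'cx': 278.0840277064468, 'cy': 205.48713401364105, 'pose': array([[-0.1649135 , -0.82912976,  0.53417916,  1.15185182],
       [ 0.98630735, -0.13799363,  0.09030822,  0.09202683],
       [-0.00116392,  0.54175788,  0.84053379,  0.87335014],
       [ 0.        ,  0.        ,  0.        ,  1.        ]])}
side {'fx': 532.3560144277582, 'fy': 532.3560144277582, 'cx': 275.4742902395059, 'cy': 216.67554645512345, 'pose': array([[ 0.91633421,  0.29589029, -0.26977871,  0.33285223],
       [-0.40038435,  0.66884181, -0.6263729 , -0.75546096],
       [-0.00489838,  0.68198209,  0.73135247,  0.93076316],
       [ 0.        ,  0.        ,  0.        ,  1.        ]])}
wrist {'fx': 312.73238648221695, 'fy': 312.73238648221695, 'cx': 274.12983586110823, 'cy': 209.95962365259803, 'pose': array([[ 4.15949589e-01, -8.73951502e-01, -2.51385584e-01,
         1.97762661e-01],
       [ 9.09387664e-01,  3.99704268e-01,  1.15111139e-01,
         5.96893152e-01],
       [-1.21661837e-04, -2.76487380e-01,  9.61017541e-01,
         3.73988157e-01],
       [ 0.00000000e+00,  0.00000000e+00,  0.00000000e+00,
         1.00000000e+00]])}
```

View pics/scene0.png

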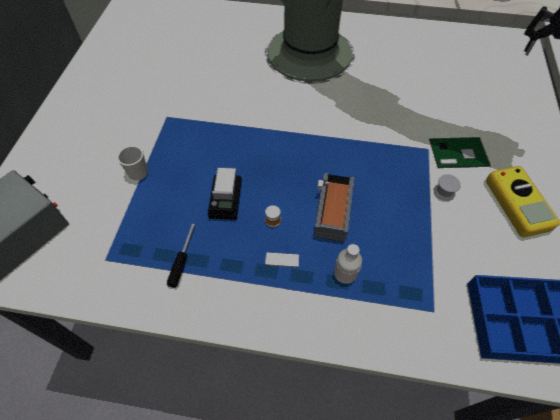

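View pics/side0.png

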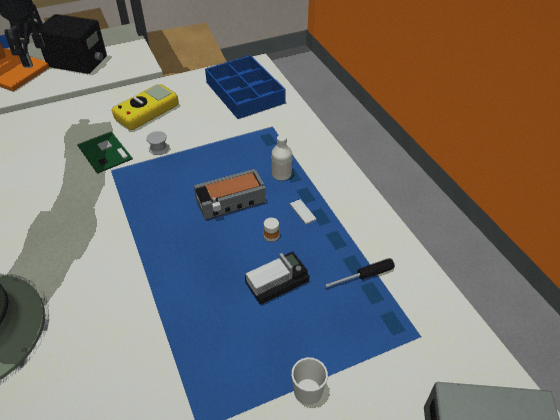

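View pics/wrist0.png

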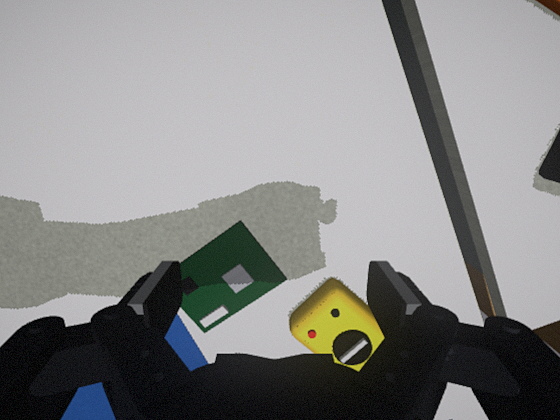

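The scene view shows the copper at about (337,207) with its black gap and open end at the robot side, near row 183. The hot plate is at about (225,195), with its stop away from the robot. I'll measure with enlarged crops.

```bash
cat > h.py <<'E'
import numpy as np, cv2
from workcell import bot
def ray(c,u,v):
    d=np.array([(u-c['cx'])/c['fx'],-(v-c['cy'])/c['fy'],-1.0]); P=c['pose']
    return P[:3,3],P[:3,:3]@d
def onz(c,u,v,z):
    o,d=ray(c,u,v); return o+d*(z-o[2])/d[2]
def proj(c,p):
    P=c['pose']; q=P[:3,:3].T@(np.asarray(p)-P[:3,3]); return c['cx']+c['fx']*q[0]/-q[2], c['cy']-c['fy']*q[1]/-q[2]
E
python3 - <<'E'
import cv2
a=cv2.imread('pics/scene0.png')[150:270,190:380]
b=cv2.imread('pics/side0.png')[160:310,180:330]
cv2.imwrite('pics/zs.png',cv2.resize(a,None,fx=4.2,fy=4.2,interpolation=cv2.INTER_CUBIC))
cv2.imwrite('pics/zd.png',cv2.resize(b,None,fx=4,fy=4,interpolation=cv2.INTER_CUBIC))
E
```

```text
(no output)
```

View pics/zs.png

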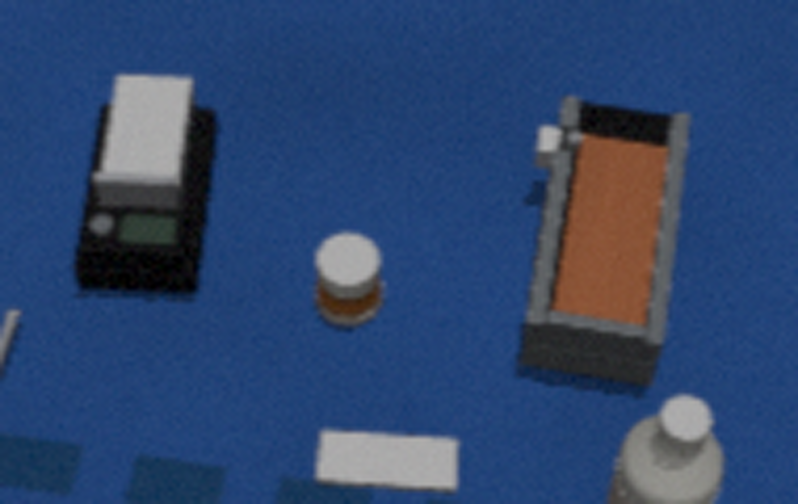

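View pics/zd.png

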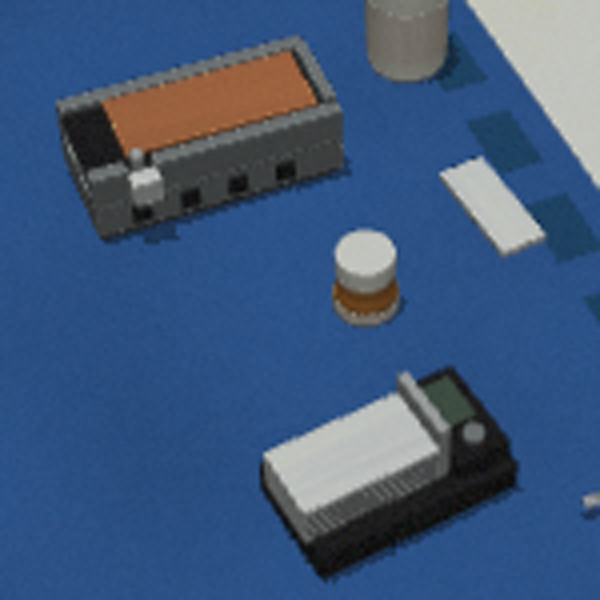

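Run:
```python
from h import *
np.set_printoptions(precision=4,suppress=True)
S=cv2.imread('pics/scene0.png');D=cv2.imread('pics/side0.png')
cs=bot.get_calibration('scene');cd=bot.get_calibration('side')
def quad(m,box,c,z,name):
    x0,y0,x1,y1=box; k=np.zeros_like(m);k[y0:y1,x0:x1]=m[y0:y1,x0:x1]
    cn=max(cv2.findContours(k,cv2.RETR_EXTERNAL,cv2.CHAIN_APPROX_NONE)[0],key=cv2.contourArea)
    P=np.array([onz(c,*p[0],z)[:2] for p in cn],np.float32)
    r=cv2.minAreaRect(P); print(name,len(cn),r,cv2.boundingRect(cn))
for n,I,c,b in(('scene',S,cs,(300,150,380,270)),('side',D,cd,(180,160,280,230))):
    h=cv2.cvtColor(I,cv2.COLOR_BGR2HSV)
    m=cv2.inRange(h,(4,90,90),(20,255,255)); quad(m,b,c,.053,'copper '+n)
h=cv2.cvtColor(D,cv2.COLOR_BGR2HSV); m=cv2.inRange(h,(0,0,165),(180,60,255)); quad(m,(240,240,300,300),cd,.05,'bed side')
h=cv2.cvtColor(S,cv2.COLOR_BGR2HSV); m=cv2.inRange(h,(0,0,150),(180,60,255)); quad(m,(205,160,245,205),cs,.05,'bed scene')
def s(x,y,z): return onz(cs,(x+.5)/4.2-.5+190,(y+.5)/4.2-.5+150,z)[:2]
def d(x,y,z): return onz(cd,(x+.5)/4-.5+180,(y+.5)/4-.5+160,z)[:2]
print('stand front corners scene',s(562,97,.054),s(690,114,.054),'back',s(525,325,.058),s(660,340,.058))
print('stand side front',d(58,103,.054),d(92,178,.054),'back', d(300,38,.058),d(343,103,.058))
print('bed scene -x',s(115,76,.05),s(193,77,.05),'stop top',s(97,178,.064),s(182,182,.064))
print('bed side -x',d(265,462,.05),d(308,515,.05),'stop top',d(400,375,.064),d(450,435,.064))
print('jar',s(348,258,.04),d(366,255,.04),'flux top', s(685,415,.118))
```

```text
copper scene 122 ((0.6029961109161377, 0.13474343717098236), (0.049930792301893234, 0.11947764456272125), 88.41475677490234) (322, 182, 27, 45)
copper side 119 ((0.6025990843772888, 0.1317550539970398), (0.051896411925554276, 0.11932303756475449), 88.12579345703125) (206, 173, 53, 26)
bed side 92 ((0.5798379778862, -0.13818472623825073), (0.07831086963415146, 0.04255906119942665), 6.270836353302002) (246, 259, 43, 29)
bed scene 76 ((0.5750882029533386, -0.13747283816337585), (0.07009527087211609, 0.04169018194079399), 8.309950828552246) (215, 168, 20, 24)
stand front corners scene [0.5186 0.0979] [0.5188 0.1724] back [0.6768 0.0947] [0.6742 0.1665]
stand side front [0.5197 0.1675] [0.5186 0.0996] back [0.6718 0.1584] [0.6735 0.0947]
bed scene -x [ 0.5434 -0.1645] [ 0.5366 -0.1188] stop top [ 0.6255 -0.1526] [ 0.6204 -0.1051]
bed side -x [ 0.5365 -0.1269] [ 0.5442 -0.1664] stop top [ 0.6185 -0.1128] [ 0.6259 -0.1591]
jar [ 0.6397 -0.0079] [ 0.6441 -0.0076] flux top [0.7486 0.176 ]
```

Request:
servo_tool --targets '[[[-0.9,-0.45,0],0],[[-0.9,-0.45,0],0],[[-0.9,-0.45,0],0],[[-0.9,-0.45,0],0],[[-0.9,-0.45,0],0],[[-0.9,-0.45,0],0],[[-0.9,-0.45,0],0],[[-0.9,-0.45,0],0],[[-0.9,-0.45,0],0],[[-0.9,-0.45,0],0],[[-0.9,-0.45,0],0]]' --gripper -1

```text
clock: 1.52
position: [0.6079, 0.1361, 0.2016]
tool_rot: [-3.141, -0.0, 2.713]
force: [0.2, 1.6, -0.2]
grip_width: 0.0
```

Request:
servo_tool --targets '[[[0,0,0],-1],[[0,0,0],-1],[[0,0,0],-1],[[0,0,0],-1],[[0,0,0],-0.6],[[0,0,0],0]]'

```text
clock: 2.28
position: [0.607, 0.1374, 0.2015]
tool_rot: [-3.142, -0.0, 3.114]
force: [-1.6, -1.2, 0.5]
grip_width: -0.0001
```

Run:
```python
from h import *
np.set_printoptions(precision=4,suppress=True)
c=bot.get_calibration('wrist');I=bot.grab_frame('wrist');cv2.imwrite('pics/w1.png',I)
np.save('w1.npy',c['pose']); s=bot.observe();print(s['clock'],s['position'],s['tool_rot'],s['force'],s['qpos'])
```

```text
2.325 [0.6071 0.1374 0.2016] [-3.1415 -0.0003  3.1128] [-0.3901  0.9129  0.1194] [-0.2995  0.5175 -0.0268  1.6069  0.0155  1.0176  1.211 ]
```

View pics/w1.png

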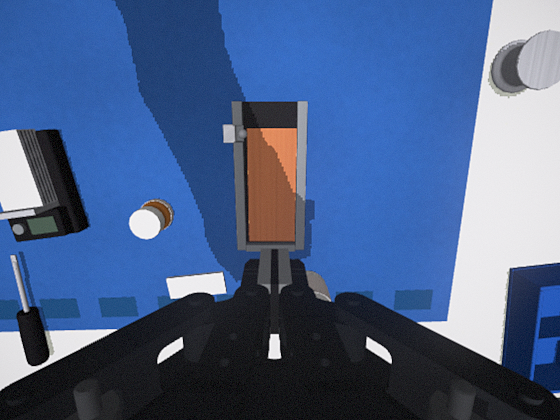

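Run:
```python
from h import *
np.set_printoptions(precision=4,suppress=True)
c=bot.get_calibration('wrist');c['pose']=np.load('w1.npy');I=cv2.imread('pics/w1.png')
h=cv2.cvtColor(I,cv2.COLOR_BGR2HSV)
m=cv2.inRange(h,(3,90,50),(20,255,255));m[:,:220]=0;m[:,320:]=0;m[:100]=0;m[255:]=0
m=cv2.morphologyEx(m,cv2.MORPH_OPEN,np.ones((3,3)))
cn=max(cv2.findContours(m,cv2.RETR_EXTERNAL,cv2.CHAIN_APPROX_NONE)[0],key=cv2.contourArea)
print(cv2.boundingRect(cn),cv2.minAreaRect(np.array([onz(c,*p[0],.053)[:2] for p in cn],np.float32)))
cv2.imwrite('pics/w1z.png',cv2.resize(I[90:260,190:360],None,fx=3.5,fy=3.5,interpolation=cv2.INTER_CUBIC))
m=cv2.inRange(h,(0,0,150),(180,50,255));m[:,80:]=0;m[:120]=0;m[230:]=0
cn=max(cv2.findContours(m,cv2.RETR_EXTERNAL,cv2.CHAIN_APPROX_NONE)[0],key=cv2.contourArea)
print(cv2.boundingRect(cn),cv2.minAreaRect(np.array([onz(c,*p[0],.050)[:2] for p in cn],np.float32)))
```

```text
(247, 128, 50, 114) ((0.6063849329948425, 0.13401801884174347), (0.05052560567855835, 0.1205131784081459), 88.17169189453125)
(0, 130, 43, 81) ((0.582360565662384, -0.1378912627696991), (0.0807904452085495, 0.04417248070240021), 5.585091590881348)
```

View pics/w1z.png

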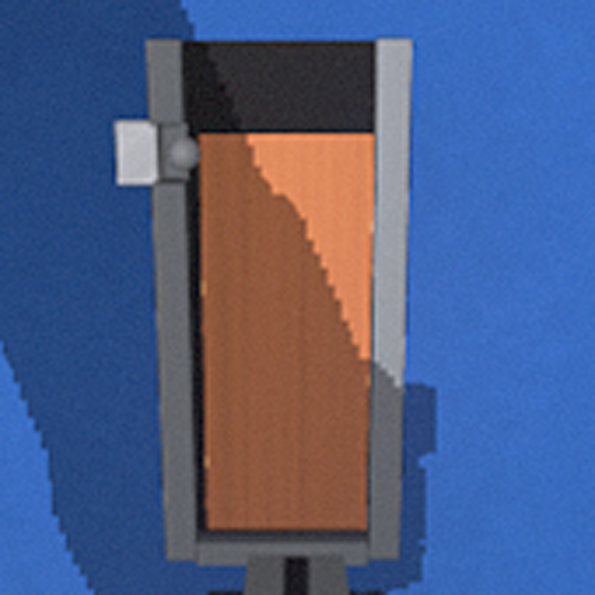

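Request:
servo_tool --targets '[[[-0.12,-0.06,0.5],0],[[0,0,0.8],0],[[0,0,0.8],0],[[0,0,0.5],0],[[0,0,0.2],0],[[0,0,0],0],[[0,0,0],0]]'

```text
clock: 3.2
position: [0.6137, 0.1345, 0.0628]
tool_rot: [3.141, 0.002, 3.114]
force: [-0.2, -0.4, 0.0]
grip_width: -0.0004
```

Run:
```python
from h import *
np.set_printoptions(precision=4,suppress=True)
I=bot.grab_frame('side');cv2.imwrite('pics/s1.png',cv2.resize(I[100:250,180:330],None,fx=4,fy=4,interpolation=cv2.INTER_CUBIC))
s=bot.observe();print(s['clock'],s['position'],s['tool_rot'],s['force'])
```

```text
3.25 [0.6137 0.1345 0.0629] [3.1411 0.0016 3.114 ] [0.3223 0.6352 0.1984]
```

View pics/s1.png

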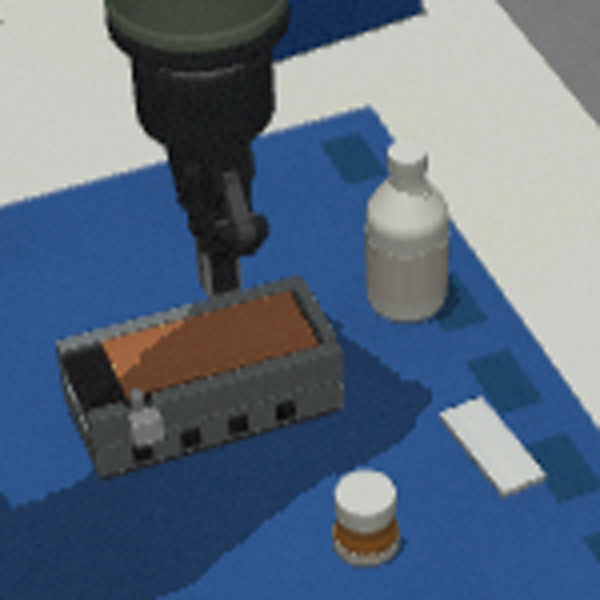

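Run:
```python
from h import *
c=bot.get_calibration('side')
for p in [(0.6137,.1345,.0629),(0.6137,.1345,.053),(.6137,.1345,.075)]:
    u,v=proj(c,p);print((u-180)*4,(v-100)*4)
I=bot.grab_frame('scene');cv2.imwrite('pics/s2.png',cv2.resize(I[130:260,270:400],None,fx=4.5,fy=4.5,interpolation=cv2.INTER_CUBIC))
c=bot.get_calibration('scene')
for p in [(0.6137,.1345,.0629),(0.6137,.1345,.053)]:
    u,v=proj(c,p);print((u-270)*4.5,(v-130)*4.5)
```

```text
222.81126973488927 321.4697452797592
223.79553813691655 333.5690153111598
221.59290196339452 306.4927729066633
293.3917805133363 337.2136062506043
291.21643870213404 347.6212230391925
```

View pics/s2.png

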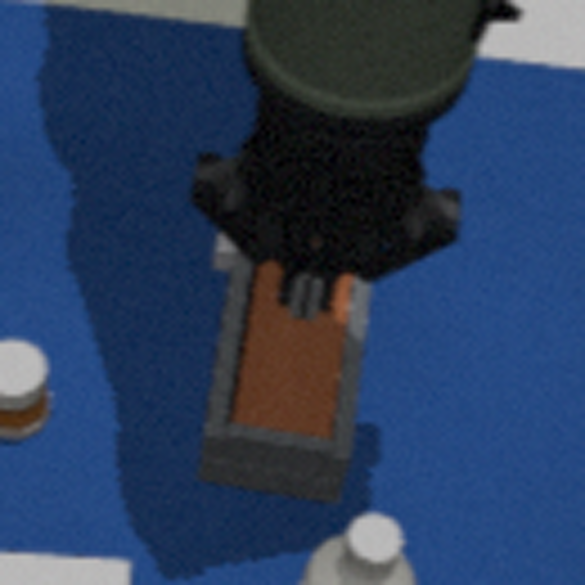

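Request:
servo_tool --targets '[[[0,0,0.06],0],[[0,0,0.04],0],[[0,0,0],0],[[0,0,0],0]]'

```text
clock: 3.8
position: [0.6131, 0.1343, 0.0567]
tool_rot: [-3.142, -0.0, 3.114]
force: [-0.0, 0.5, -0.1]
grip_width: 0.0
```

Request:
servo_tool --targets '[[[0,0,0.02],0],[[0,0,0.02],0],[[0,0,0],0],[[0,0,0],0]]'

```text
clock: 4.3
position: [0.6131, 0.1343, 0.0547]
tool_rot: [-3.142, -0.0, 3.114]
force: [0.4, -0.5, -0.7]
grip_width: 0.0002
```

Request:
servo_tool --targets '[[[0,0,0.02],0],[[0,0,0.02],0],[[0,0,0],0],[[0,0,0],0]]'

```text
clock: 4.8
position: [0.6131, 0.1343, 0.0527]
tool_rot: [-3.142, 0.0, 3.114]
force: [0.9, -0.0, 0.1]
grip_width: 0.0003
```

Request:
servo_tool --targets '[[[0,0,0.02],0],[[0,0,0],0],[[0,0,0],0]]'

```text
clock: 5.18
position: [0.6131, 0.1343, 0.0517]
tool_rot: [-3.142, -0.0, 3.114]
force: [-0.4, 0.2, 0.2]
grip_width: 0.0003
```

Request:
servo_tool --targets '[[[0,0,0.02],0],[[0,0,0],0],[[0,0,0],0]]'

```text
clock: 5.55
position: [0.6131, 0.1343, 0.0507]
tool_rot: [-3.142, -0.0, 3.114]
force: [0.0, -0.3, 0.6]
grip_width: 0.0003
```

Request:
servo_tool --targets '[[[0,0,0.02],0],[[0,0,0],0],[[0,0,0],0]]'

```text
clock: 5.92
position: [0.6131, 0.1343, 0.0497]
tool_rot: [-3.142, 0.0, 3.114]
force: [-0.4, 0.2, -0.2]
grip_width: 0.0002
```

Run:
```python
from h import *
for n,(a,b,c,d) in dict(side=(160,230,195,265),scene=(165,235,305,375)).items():
    I=bot.grab_frame(n);cv2.imwrite(f'pics/c_{n}.png',cv2.resize(I[a:b,c:d],None,fx=8,fy=8,interpolation=cv2.INTER_CUBIC))
s=bot.observe();print(s['clock'],s['position'],s['force'])
```

```text
6.025 [0.61304999 0.13430337 0.04969816] [-0.07556807  0.29399986 -0.40532167]
```

View pics/c_side.png

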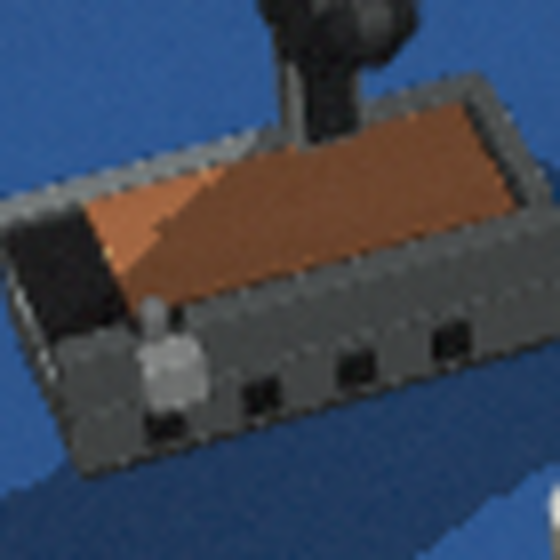

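View pics/c_scene.png

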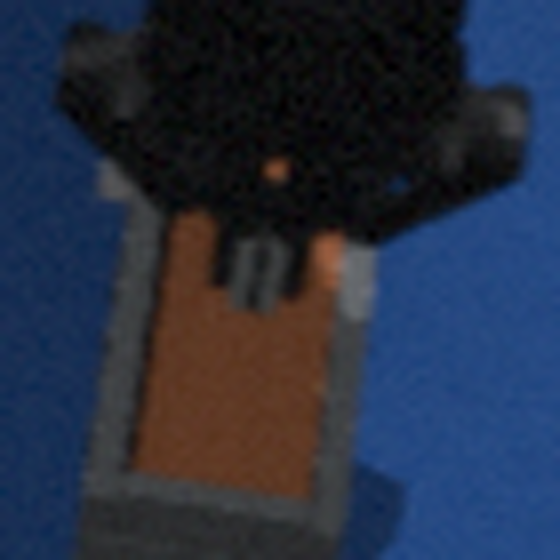

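Run:
```python
from h import *
cs=bot.get_calibration('scene');cd=bot.get_calibration('side')
o1,d1=ray(cs,337.2,203);o2,d2=ray(cd,236.5,177.3)
A=np.c_[d1,-d2];t,*_=np.linalg.lstsq(A,o2-o1,rcond=None)
print(o1+d1*t[0],o2+d2*t[1])
for c in(cs,cd): print(proj(c,(.613,.1343,.0497)))
I=bot.grab_frame('wrist');cv2.imwrite('pics/w2.png',I)
```

```text
[0.61417237 0.1380114  0.07265571] [0.61661099 0.135516   0.07087483]
(np.float64(334.4976896919887), np.float64(207.74952269866844))
(np.float64(235.78661702186596), np.float64(184.5270493239835))
```

View pics/w2.png

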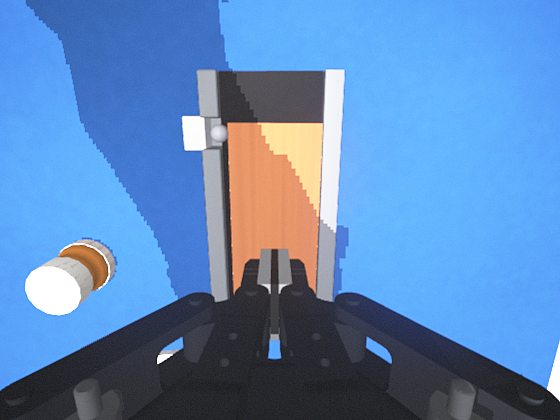

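Request:
servo_tool --targets '[[[0,0,0.02],0],[[0,0,0.02],0],[[0,0,0.02],0],[[0,0,0],0]]'

```text
clock: 6.58
position: [0.613, 0.1343, 0.0466]
tool_rot: [-3.142, -0.0, 3.114]
force: [0.1, -0.2, -0.2]
grip_width: -0.0003
```

Request:
servo_tool --targets '[[[0,0,0.02],0],[[0,0,0.02],0],[[0,0,0],0]]'

```text
clock: 6.95
position: [0.613, 0.1343, 0.0446]
tool_rot: [-3.141, -0.0, 3.114]
force: [-0.2, 0.6, 0.3]
grip_width: -0.0003
```

Request:
servo_tool --targets '[[[0,0,0.02],0],[[0,0,0.02],0],[[0,0,0],0]]'

```text
clock: 7.32
position: [0.613, 0.1343, 0.0426]
tool_rot: [-3.142, -0.0, 3.114]
force: [-1.0, -0.8, 0.0]
grip_width: -0.0001
```

Request:
servo_tool --targets '[[[0,0,0.02],0],[[0,0,0],0]]'

```text
clock: 7.58
position: [0.613, 0.1343, 0.0416]
tool_rot: [-3.142, -0.0, 3.114]
force: [-0.0, 0.6, -1.0]
grip_width: -0.0001
```

Request:
servo_tool --targets '[[[0,0,0.02],0],[[0,0,0],0]]'

```text
clock: 7.82
position: [0.613, 0.1343, 0.0406]
tool_rot: [-3.142, -0.0, 3.114]
force: [0.2, 0.4, 0.9]
grip_width: -0.0
```

Run:
```python
from h import *
for n,(a,b,c,d) in dict(side=(150,220,195,265)).items():
    I=bot.grab_frame(n);cv2.imwrite(f'pics/d_{n}.png',cv2.resize(I[a:b,c:d],None,fx=8,fy=8,interpolation=cv2.INTER_CUBIC))
s=bot.observe();print(s['clock'],s['position'],s['force'],s['joint_efforts'])
```

```text
7.875 [0.613042   0.13430856 0.04066848] [-0.76743452 -0.06410395 -0.47608738] [-1.30633685e-03 -1.02091892e+02  2.82082133e+00 -2.83078784e+01
  1.46009505e-02 -1.04116299e-02 -6.53644547e-04]
```

View pics/d_side.png

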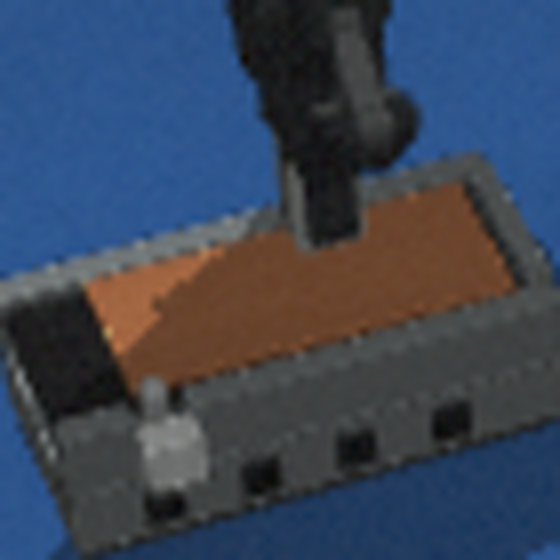

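Request:
servo_tool --targets '[[[0,0,0.02],0],[[0,0,0.02],0],[[0,0,0],0]]'

```text
clock: 8.25
position: [0.613, 0.1343, 0.0386]
tool_rot: [-3.142, -0.0, 3.114]
force: [0.4, -0.5, -0.4]
grip_width: 0.0002
```

Request:
servo_tool --targets '[[[0,0,0.02],0],[[0,0,0],0]]'

```text
clock: 8.5
position: [0.613, 0.1343, 0.0376]
tool_rot: [-3.142, -0.0, 3.114]
force: [-0.4, -0.3, -0.6]
grip_width: 0.0003
```

Request:
servo_tool --targets '[[[0,0,0.02],0],[[0,0,0],0]]'

```text
clock: 8.75
position: [0.613, 0.1343, 0.0366]
tool_rot: [-3.142, -0.0, 3.114]
force: [-0.0, 0.6, -0.3]
grip_width: -0.0002
```

Request:
servo_tool --targets '[[[0,0,0.02],0],[[0,0,0],0]]'

```text
clock: 9.0
position: [0.613, 0.1343, 0.0356]
tool_rot: [-3.142, -0.0, 3.114]
force: [0.6, 0.1, 0.0]
grip_width: 0.0003
```

Request:
servo_tool --targets '[[[0,0,0.02],0],[[0,0,0],0]]'

```text
clock: 9.25
position: [0.613, 0.1343, 0.0346]
tool_rot: [-3.142, -0.0, 3.114]
force: [-0.4, 0.3, 0.4]
grip_width: 0.0005
```

Request:
servo_tool --targets '[[[0,0,0.02],0],[[0,0,0],0]]'

```text
clock: 9.5
position: [0.613, 0.1343, 0.0336]
tool_rot: [-3.142, -0.0, 3.114]
force: [0.3, -0.3, -0.6]
grip_width: -0.0001
```

Request:
servo_tool --targets '[[[0,0,0.02],0],[[0,0,0],0]]'

```text
clock: 9.75
position: [0.613, 0.1343, 0.0326]
tool_rot: [-3.142, -0.0, 3.114]
force: [0.4, -0.1, 0.2]
grip_width: 0.0001
```

Run:
```python
from h import *
for n,(a,b,c,d) in dict(side=(150,220,195,265)).items():
    I=bot.grab_frame(n);cv2.imwrite(f'pics/e_{n}.png',cv2.resize(I[a:b,c:d],None,fx=8,fy=8,interpolation=cv2.INTER_CUBIC))
s=bot.observe();print(s['clock'],s['position'],s['force'])
```

```text
9.8 [0.61302178 0.13430933 0.03266505] [-0.15394658 -0.12864804 -0.39829033]
```

View pics/e_side.png

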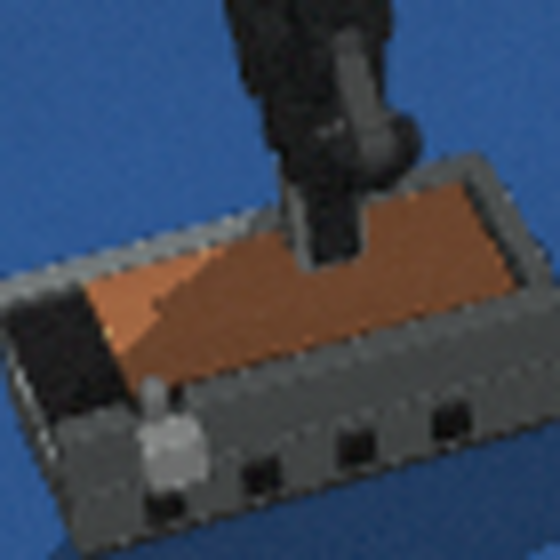

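Request:
servo_tool --targets '[[[0,0,0.02],0],[[0,0,0],0]]'

```text
clock: 10.05
position: [0.613, 0.1343, 0.0316]
tool_rot: [-3.142, -0.0, 3.114]
force: [0.7, -0.9, 0.1]
grip_width: 0.0001
```

Request:
servo_tool --targets '[[[0,0,0.02],0],[[0,0,0],0]]'

```text
clock: 10.3
position: [0.613, 0.1343, 0.0306]
tool_rot: [-3.142, -0.0, 3.114]
force: [-0.2, 1.0, -0.5]
grip_width: 0.0003
```

Request:
servo_tool --targets '[[[0,0,0.02],0],[[0,0,0],0]]'

```text
clock: 10.55
position: [0.613, 0.1343, 0.0296]
tool_rot: [-3.142, -0.0, 3.114]
force: [-0.1, 0.0, -0.3]
grip_width: -0.0001
```

Request:
servo_tool --targets '[[[0,0,0.02],0],[[0,0,0],0]]'

```text
clock: 10.8
position: [0.613, 0.1343, 0.0286]
tool_rot: [-3.142, -0.0, 3.114]
force: [-0.9, -0.3, 0.0]
grip_width: 0.0003
```

Run:
```python
from h import *
O=[]
for n,(a,b,c,d) in dict(side=(150,220,195,265),scene=(170,240,305,375)).items():
    I=bot.grab_frame(n);O.append(cv2.resize(I[a:b,c:d],None,fx=5.7,fy=5.7,interpolation=cv2.INTER_CUBIC))
cv2.imwrite('pics/f.png',np.hstack(O))
s=bot.observe();print(s['clock'],s['position'],s['force'])
for n in('side','scene'):
  c=bot.get_calibration(n)
  for y in (.1343,.122): print(n,proj(c,(.613,y,.053)))
```

```text
10.9 [0.61304301 0.13432078 0.0286793 ] [ 0.23576063 -0.53868276  0.18447089]
side (np.float64(235.70473308840027), np.float64(183.52640306883862))
side (np.float64(237.53191090540338), np.float64(186.78108367031882))
scene (np.float64(334.6567654967129), np.float64(206.98691351052892))
scene (np.float64(329.3796203605972), np.float64(206.25590276156007))
```

View pics/f.png

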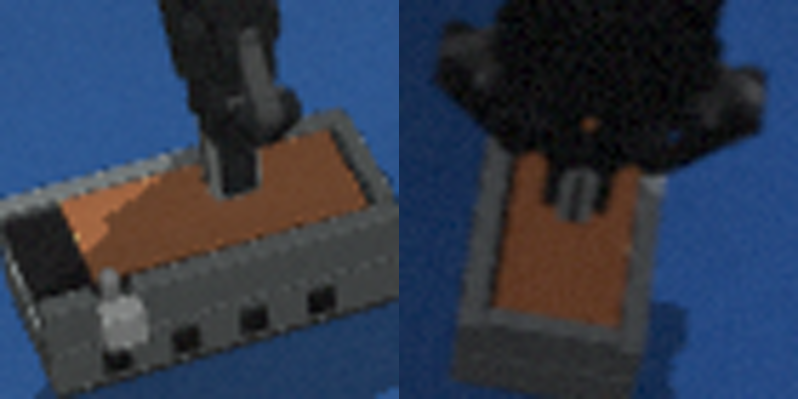

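Request:
servo_tool --targets '[[[0,0,0.02],0],[[0,0,0],0]]'

```text
clock: 11.15
position: [0.613, 0.1343, 0.0276]
tool_rot: [-3.142, -0.0, 3.114]
force: [-0.6, -0.3, -0.9]
grip_width: 0.0
```

Request:
servo_tool --targets '[[[0,0,0.02],0],[[0,0,0],0]]'

```text
clock: 11.4
position: [0.613, 0.1343, 0.0266]
tool_rot: [-3.142, -0.0, 3.114]
force: [0.1, -0.5, -0.5]
grip_width: 0.0001
```

Request:
servo_tool --targets '[[[0,0,0.02],0],[[0,0,0],0]]'

```text
clock: 11.65
position: [0.613, 0.1343, 0.0256]
tool_rot: [-3.142, -0.0, 3.114]
force: [0.1, -0.2, -0.3]
grip_width: 0.0004
```

Request:
servo_tool --targets '[[[0,0,0.02],0],[[0,0,0],0]]'

```text
clock: 11.9
position: [0.613, 0.1343, 0.0246]
tool_rot: [-3.142, -0.0, 3.114]
force: [0.0, 0.3, -0.2]
grip_width: 0.0002
```

Run:
```python
from h import *
O=[]
for n,(a,b,c,d) in dict(side=(150,220,195,265),wrist=(180,320,210,350)).items():
    I=bot.grab_frame(n);f=400/(b-a);O.append(cv2.resize(I[a:b,c:d],(400,400),interpolation=cv2.INTER_CUBIC))
cv2.imwrite('pics/g.png',np.hstack(O))
```

```text
(no output)
```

View pics/g.png

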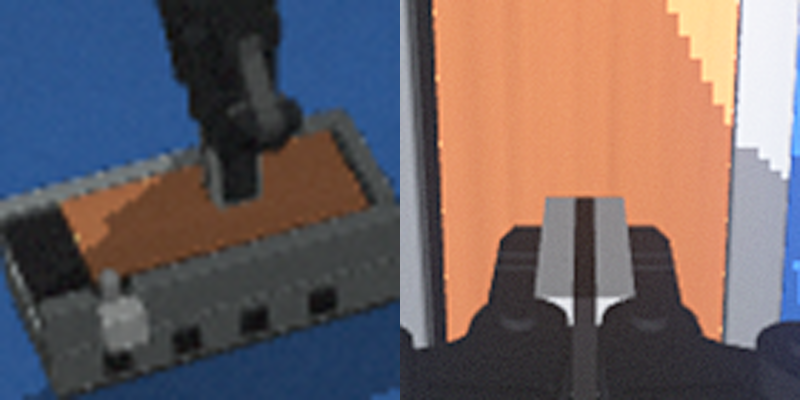

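Request:
servo_tool --targets '[[[0,0,0.02],0],[[0,0,0],0]]'

```text
clock: 12.25
position: [0.613, 0.1343, 0.0236]
tool_rot: [-3.142, -0.0, 3.114]
force: [0.5, -0.2, 0.2]
grip_width: -0.0002
```

Request:
servo_tool --targets '[[[0,0,0.02],0],[[0,0,0],0]]'

```text
clock: 12.5
position: [0.6131, 0.1343, 0.0228]
tool_rot: [3.142, 0.0, 3.114]
force: [-0.2, 0.2, 2.9]
grip_width: -0.0003
```

Request:
servo_tool --targets '[[[0,0,0.02],0],[[0,0,0],0]]'

```text
clock: 12.75
position: [0.6132, 0.1343, 0.0219]
tool_rot: [3.142, 0.0, 3.114]
force: [-0.9, 0.1, 5.2]
grip_width: -0.0002
```

Request:
servo_tool --targets '[[[0,0,0.01],0],[[0,0,0],0]]'

```text
clock: 13.0
position: [0.6132, 0.1343, 0.0217]
tool_rot: [3.142, 0.0, 3.114]
force: [-3.0, -0.2, 10.9]
grip_width: 0.0003
```

Request:
servo_tool --targets '[[[0,0,0.01],0],[[0,0,0],0]]'

```text
clock: 13.25
position: [0.6132, 0.1344, 0.0214]
tool_rot: [3.141, 0.0, 3.114]
force: [-4.5, -1.0, 16.1]
grip_width: -0.0002
```

Request:
servo_tool --targets '[[[0,0,-0.006],0],[[0.04,0,0],0],[[0.06,0,0],0],[[0.06,0,0],0]]'

```text
clock: 13.75
position: [0.6068, 0.1347, 0.0219]
tool_rot: [3.141, 0.004, 3.114]
force: [5.4, 0.8, 7.1]
grip_width: 0.0001
```

Request:
servo_tool --targets '[[[0.06,0,0],0],[[0.06,0,0],0],[[0.06,0,0],0]]'

```text
clock: 14.12
position: [0.5977, 0.135, 0.0218]
tool_rot: [3.141, 0.003, 3.114]
force: [5.4, -0.3, 8.0]
grip_width: -0.0002
```

Request:
servo_tool --targets '[[[0,0,0.01],0],[[0.06,0,0],0],[[0.06,0,0],0]]'

```text
clock: 14.5
position: [0.5923, 0.1352, 0.0217]
tool_rot: [3.14, 0.004, 3.114]
force: [6.6, -2.2, 11.0]
grip_width: -0.0001
```

```bash
cat > see.py <<'E'
from h import *
import sys
def see(out,**k):
    O=[]
    for n,(a,b,c,d) in k.items():
        I=bot.grab_frame(n);O.append(cv2.resize(I[a:b,c:d],(400,int(400*(b-a)/(d-c))),interpolation=cv2.INTER_CUBIC))
    h=min(o.shape[0] for o in O);cv2.imwrite(out,np.hstack([o[:h] for o in O]))
    s=bot.observe();print(s['clock'],s['position'].round(4),s['force'].round(1))
E
python3 - <<'E'
from see import *
see('pics/i.png',side=(150,220,195,265),wrist=(0,320,120,440))
E
```

```text
14.6 [0.5917 0.1352 0.0216] [ 3.5 -0.5 11.8]
```

View pics/i.png

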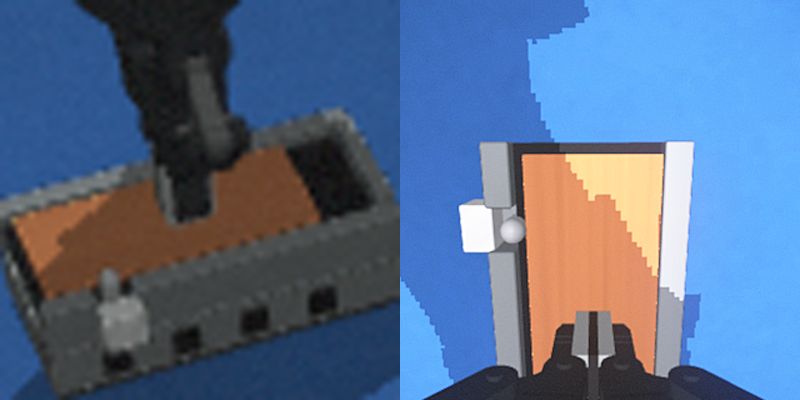

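Request:
servo_tool --targets '[[[0.06,0,0],0],[[0.07,0,0],0],[[0.07,0,0],0],[[0.07,0,0],0]]'

```text
clock: 15.1
position: [0.5788, 0.1356, 0.0217]
tool_rot: [3.14, 0.005, 3.114]
force: [6.6, -0.1, 11.6]
grip_width: 0.0001
```

Request:
servo_tool --targets '[[[0.07,0,0.002],0],[[0.07,0,0],0],[[0.07,0,0],0],[[0.07,0,0],0]]'

```text
clock: 15.6
position: [0.5649, 0.1359, 0.0216]
tool_rot: [3.14, 0.005, 3.114]
force: [7.2, -1.0, 10.3]
grip_width: -0.0
```

Run:
```python
from see import *
see('pics/j.png',side=(150,220,180,250),wrist=(0,320,120,440))
```

```text
15.7 [0.5644 0.1359 0.0215] [ 3.3 -0.2 14.5]
```

View pics/j.png

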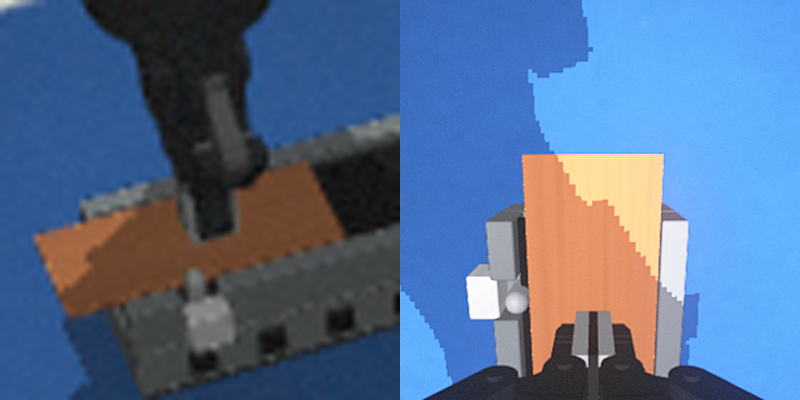

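Request:
servo_tool --targets '[[[0.07,0,0],0],[[0.07,0,0],0],[[0.07,0,0],0]]'

```text
clock: 16.08
position: [0.5544, 0.1362, 0.0216]
tool_rot: [3.14, 0.005, 3.114]
force: [7.4, -1.6, 12.3]
grip_width: 0.0003
```

Request:
servo_tool --targets '[[[0.07,0,0],0],[[0.07,0,0],0],[[0.04,0,0],0],[[0,0,0],0]]'

```text
clock: 16.58
position: [0.545, 0.1364, 0.0215]
tool_rot: [3.141, 0.004, 3.114]
force: [4.2, -0.8, 14.3]
grip_width: -0.0002
```

Run:
```python
from see import *
see('pics/k.png',side=(150,220,180,250),wrist=(0,320,120,440))
c=bot.get_calibration('wrist');I=bot.grab_frame('wrist');np.save('k.npy',c['pose'])
h=cv2.cvtColor(I,cv2.COLOR_BGR2HSV)
m=cv2.inRange(h,(3,80,80),(22,255,255));m[:,:220]=0;m[:,330:]=0;m[215:]=0
m=cv2.morphologyEx(m,cv2.MORPH_OPEN,np.ones((3,3)))
cn=max(cv2.findContours(m,cv2.RETR_EXTERNAL,cv2.CHAIN_APPROX_NONE)[0],key=cv2.contourArea)
r=cv2.minAreaRect(np.array([onz(c,*p[0],.051)[:2] for p in cn],np.float32))
print(cv2.boundingRect(cn),r,cv2.boxPoints(r))
```

```text
16.675 [0.545  0.1364 0.0215] [ 3.5 -1.7 14.1]
(220, 124, 110, 91) ((0.49899739027023315, 0.13727423548698425), (0.05022135004401207, 0.04151626303792), 88.37952423095703) [[0.47753745 0.11276062]
 [0.51903707 0.11158659]
 [0.5204573  0.16178785]
 [0.4789577  0.16296189]]
```

View pics/k.png

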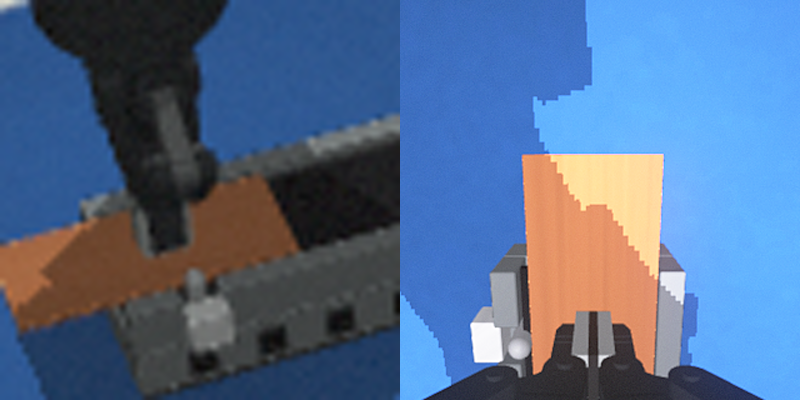

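Request:
servo_tool --targets '[[[0,0,-0.1],0],[[0,0,-0.5],0],[[0,0,-0.9],0],[[0,0,0],0]]'

```text
clock: 17.23
position: [0.5446, 0.1367, 0.0982]
tool_rot: [3.14, 0.004, 3.114]
force: [0.1, 0.7, -0.7]
grip_width: -0.0003
```

Request:
servo_tool --targets '[[[0.47,0,0],0],[[0.47,0,0],0],[[0,0,0],0],[[0,0,0],0]]' --gripper 1

```text
clock: 17.73
position: [0.4965, 0.1375, 0.0952]
tool_rot: [-3.142, -0.0, 3.114]
force: [-0.4, 0.3, -0.5]
grip_width: 0.0723
```

Run:
```python
from see import *
see('pics/l.png',side=(120,220,150,250),scene=(120,220,290,390))
c=bot.get_calibration('wrist');I=bot.grab_frame('wrist');cv2.imwrite('pics/lw.png',I);np.save('l.npy',c['pose'])
print(bot.observe()['grip_width'],bot.observe()['tool_rot'])
```

```text
17.825 [0.4966 0.1375 0.0952] [ 0.1  0.2 -0.3]
0.08524859541005446 [-3.14150083e+00 -3.24524887e-05  3.11391364e+00]
```

View pics/l.png

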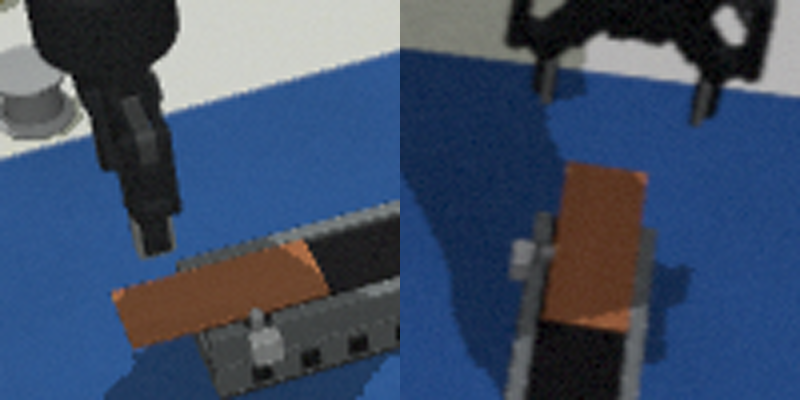

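View pics/lw.png

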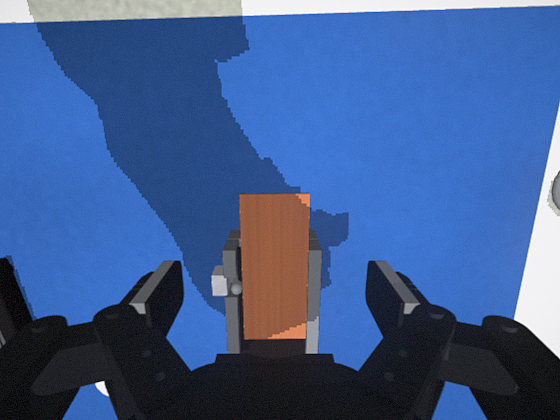

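Run:
```python
from h import *
np.set_printoptions(precision=4,suppress=True)
cs=bot.get_calibration('scene');cd=bot.get_calibration('side')
o1,d1=ray(cs,326.2,145.7);o2,d2=ray(cd,188.7,183.7)
t,*_=np.linalg.lstsq(np.c_[d1,-d2],o2-o1,rcond=None)
print(o1+d1*t[0],o2+d2*t[1])
c=bot.get_calibration('wrist');c['pose']=np.load('l.npy');I=cv2.imread('pics/lw.png')
h=cv2.cvtColor(I,cv2.COLOR_BGR2HSV)
m=cv2.inRange(h,(3,90,50),(20,255,255));m[:,:220]=0;m[:,330:]=0
m=cv2.morphologyEx(m,cv2.MORPH_OPEN,np.ones((3,3)))
cn=max(cv2.findContours(m,cv2.RETR_EXTERNAL,cv2.CHAIN_APPROX_NONE)[0],key=cv2.contourArea)
r=cv2.minAreaRect(np.array([onz(c,*p[0],.053)[:2] for p in cn],np.float32));print(r,cv2.boxPoints(r))
print('edge corners', onz(c,232,231,.054),onz(c,320,230,.054))
```

```text
[0.4963 0.0953 0.1282] [0.4943 0.0974 0.13  ]
((0.538684606552124, 0.1359577178955078), (0.050512418150901794, 0.12077762931585312), 88.56477355957031) [[0.4777 0.1122]
 [0.5984 0.1092]
 [0.5997 0.1597]
 [0.4789 0.1627]]
edge corners [0.5048 0.1063 0.054 ] [0.5059 0.1702 0.054 ]
```

Request:
servo_tool --targets '[[[0,0,0.6],0],[[0,0,0.6],0],[[0,0,0.3],0],[[0,0,0],0]]'

```text
clock: 18.38
position: [0.4958, 0.1373, 0.0198]
tool_rot: [-3.141, -0.001, 3.114]
force: [0.6, -0.6, 0.3]
grip_width: 0.0854
```

Request:
servo_tool --targets '[[[0,-0.01,0.17],0],[[0,0,0.17],0],[[0,0,0],0]]'

```text
clock: 18.75
position: [0.4959, 0.1369, 0.0031]
tool_rot: [-3.141, -0.0, 3.114]
force: [0.2, -0.7, 0.6]
grip_width: 0.0852
```

Run:
```python
from see import *
see('pics/m.png',side=(150,220,165,235),wrist=(120,320,180,380))
```

```text
18.85 [0.4961 0.1371 0.0035] [-0.1  0.5  0.3]
```

View pics/m.png

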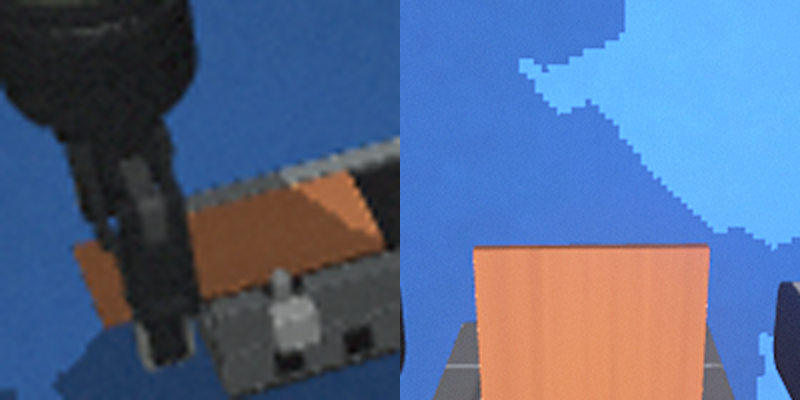

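Request:
servo_tool --targets '[[[0,0,0],0],[[0,0,0],0],[[0,0,0],0]]' --gripper 0.3 --newtons 20

```text
clock: 19.23
position: [0.4961, 0.137, 0.0035]
tool_rot: [3.142, 0.0, 3.114]
force: [1.1, -0.5, -0.1]
grip_width: 0.0557
```

Run:
```python
from see import *
see('pics/n.png',side=(150,220,165,235),wrist=(150,310,195,355))
```

```text
19.325 [0.4961 0.1371 0.0035] [-0.3  1.2 -1.3]
```

View pics/n.png

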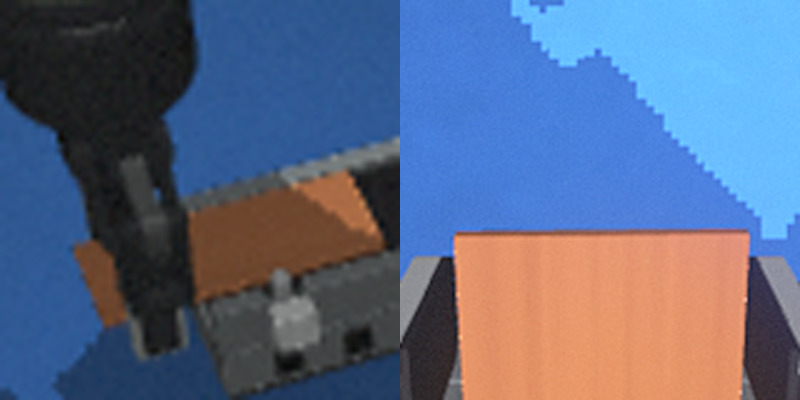

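Request:
servo_tool --targets '[[[0,0,0],0],[[0,0,0],0],[[0,0,0],0]]' --gripper -1 --newtons 30

```text
clock: 19.7
position: [0.4962, 0.1372, 0.0035]
tool_rot: [3.141, 0.0, 3.114]
force: [-0.2, 2.0, 2.6]
grip_width: 0.0484
```

Request:
servo_tool --targets '[[[0,0,0],0],[[0,0,0],0]]' --newtons 60

```text
clock: 19.95
position: [0.4961, 0.1372, 0.0034]
tool_rot: [3.141, 0.0, 3.114]
force: [-0.3, 2.9, 3.1]
grip_width: 0.048
```

Request:
servo_tool --targets '[[[0,0,-0.03],0],[[0,0,-0.06],0],[[0,0,-0.06],0],[[0,0,-0.1],0],[[0,0,0],0]]'

```text
clock: 20.58
position: [0.4963, 0.1367, 0.0163]
tool_rot: [-3.141, 0.0, 3.114]
force: [0.0, 0.1, -2.1]
grip_width: 0.0481
```

Run:
```python
from see import *
see('pics/o.png',side=(140,230,155,245),wrist=(150,310,195,355))
```

```text
20.675 [0.4961 0.1367 0.0159] [-0.3 -0.2 -1.9]
```

View pics/o.png

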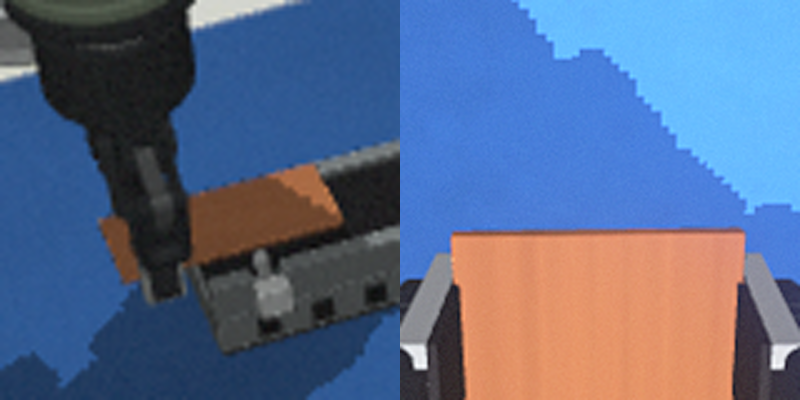

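Request:
servo_tool --targets '[[[0,0,-0.3],0],[[0,0,-0.6],0],[[0,0,-0.8],0],[[-0.2,-0.3,-0.8],0],[[-0.4,-0.5,-0.7],0],[[-0.5,-0.6,-0.4],0],[[-0.5,-0.6,0],0],[[-0.4,-0.5,0],0],[[-0.1,-0.2,0],0],[[0,0,0],0],[[0,0,0],0]]'

```text
clock: 22.05
position: [0.5968, 0.0004, 0.1962]
tool_rot: [3.141, -0.0, 3.115]
force: [1.0, 1.0, -2.0]
grip_width: 0.048
```

Run:
```python
from see import *
c=bot.get_calibration('wrist');I=bot.grab_frame('wrist');cv2.imwrite('pics/pw.png',I);np.save('p.npy',c['pose'])
see('pics/p.png',side=(130,310,180,360),scene=(90,230,190,330))
print(bot.observe()['tool_rot'])
```

```text
22.2 [5.971e-01 1.000e-04 1.961e-01] [-0.6  0.1 -1.5]
[3.14134729e+00 1.23610846e-05 3.11535286e+00]
```

View pics/pw.png

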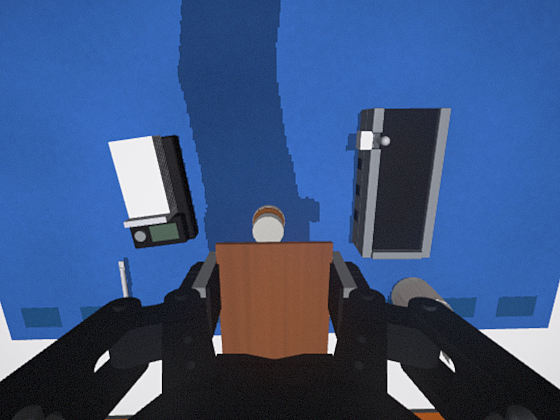

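View pics/p.png

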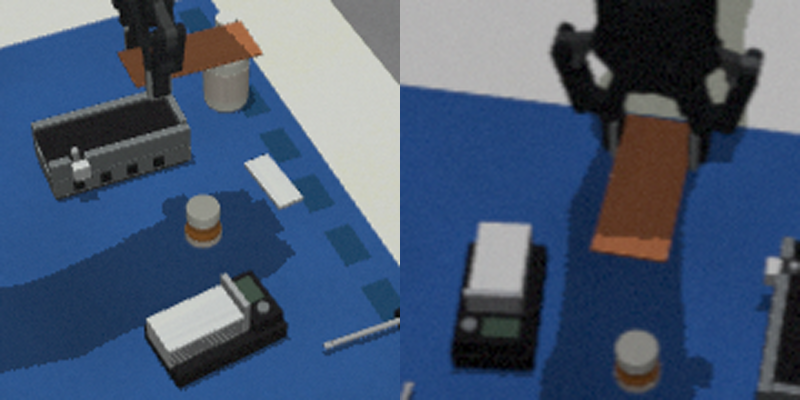

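Run:
```python
from h import *
np.set_printoptions(precision=4,suppress=True)
c=bot.get_calibration('wrist');c['pose']=np.load('p.npy');I=cv2.imread('pics/pw.png')
h=cv2.cvtColor(I,cv2.COLOR_BGR2HSV)
m=cv2.inRange(h,(0,0,200),(180,50,255));m[:,200:]=0;m[:120]=0;m[260:]=0
cn=max(cv2.findContours(m,cv2.RETR_EXTERNAL,cv2.CHAIN_APPROX_NONE)[0],key=cv2.contourArea)
r=cv2.minAreaRect(np.array([onz(c,*p[0],.050)[:2] for p in cn],np.float32));print(r,cv2.boxPoints(r))
cv2.imwrite('pics/pz.png',cv2.resize(I[125:255,90:220],None,fx=4.6,fy=4.6,interpolation=cv2.INTER_CUBIC))
```

```text
((0.5824015140533447, -0.13823410868644714), (0.08044181019067764, 0.044304098933935165), 6.331023216247559) [[ 0.54   -0.1207]
 [ 0.5449 -0.1647]
 [ 0.6248 -0.1558]
 [ 0.6199 -0.1118]]
```

View pics/pz.png

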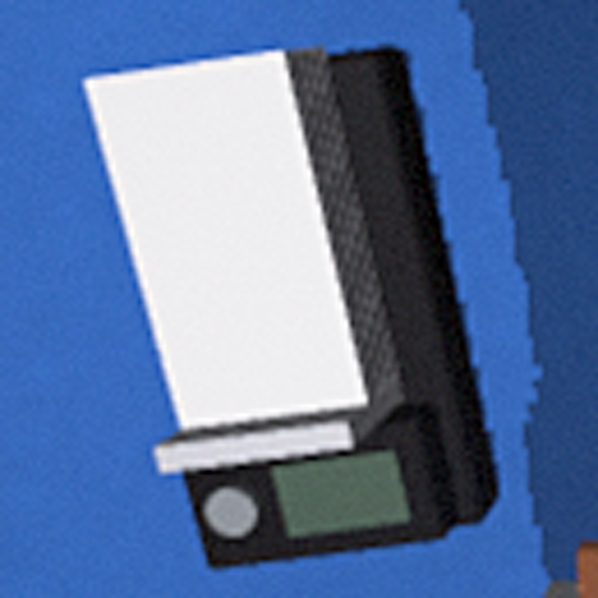

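Request:
servo_tool --targets '[[[0,0,0],-0.76],[[0,0,0],-0.76],[[0.3,-0.4,0],0],[[0.4,-0.5,0],0],[[0.4,-0.6,0],0],[[0.4,-0.6,0],0],[[0.35,-0.42,0.3],0],[[0.18,-0.2,0.6],0],[[0,0,0.7],0],[[0,0,0.6],0],[[0,0,0.4],0],[[0,0,0],0]]'

```text
clock: 23.7
position: [0.5094, -0.1469, 0.0651]
tool_rot: [3.141, -0.002, -3.037]
force: [-0.4, -0.4, -1.9]
grip_width: 0.0478
```

Run:
```python
from see import *
see('pics/q.png',side=(210,330,220,340),scene=(120,220,170,270))
print(bot.observe()['tool_rot'])
c=bot.get_calibration('wrist');I=bot.grab_frame('wrist');cv2.imwrite('pics/qw.png',I);np.save('q.npy',c['pose'])
```

```text
23.8 [ 0.5107 -0.147   0.0667] [ 0.5 -1.2 -0.9]
[-3.14128561e+00  4.40792796e-04 -3.03696843e+00]
```

View pics/q.png

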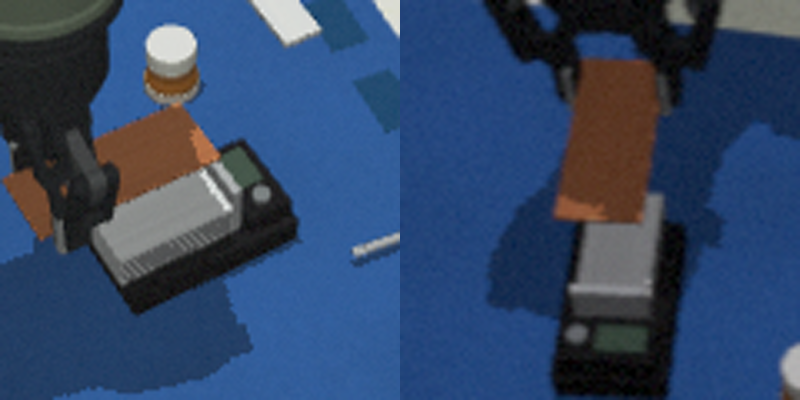

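Request:
servo_tool --targets '[[[0,0.02,0.3],0],[[0,0,0.4],0],[[0,0,0.3],0],[[0,0,0.09],0],[[0,0,0],0]]'

```text
clock: 24.48
position: [0.5106, -0.1457, 0.0113]
tool_rot: [3.142, -0.0, -3.036]
force: [-0.6, 0.2, -1.9]
grip_width: 0.0478
```

Run:
```python
from see import *
see('pics/r.png',side=(230,310,230,310),scene=(140,220,180,260))
cs=bot.get_calibration('scene');cd=bot.get_calibration('side')
I=bot.grab_frame('side');J=bot.grab_frame('scene');cv2.imwrite('pics/rs.png',I);cv2.imwrite('pics/rc.png',J)
f=np.array([.9942,.108]);l=np.array([-.108,.9942])
p=np.array([.5108,-.1461])
for nm,c,(x0,y0) in(('side',cd,(230,230)),('scene',cs,(180,140))):
  for a in(-.018,.1022):
    for b in(-.025,.025):
      q=p+a*f+b*l;u,v=proj(c,(*q,.0125+.0466+.003));print(nm,a,b,round((u-x0)*5),round((v-y0)*5))
```

```text
24.575 [ 0.5109 -0.1458  0.0118] [-0.1  0.6 -1.8]
side -0.018 -0.025 24 328
side -0.018 0.025 -32 238
side 0.1022 -0.025 287 205
side 0.1022 0.025 226 122
scene -0.018 -0.025 189 48
scene -0.018 0.025 288 52
scene 0.1022 -0.025 155 242
scene 0.1022 0.025 260 247
```

View pics/r.png

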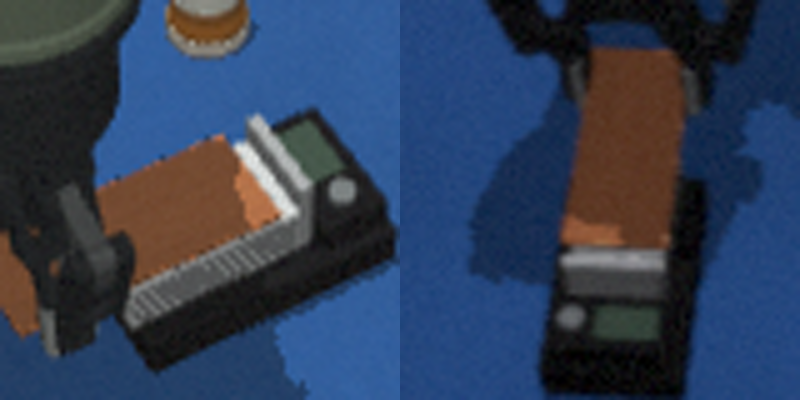

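Run:
```python
from h import *
np.set_printoptions(precision=4,suppress=True)
cs=bot.get_calibration('scene');cd=bot.get_calibration('side')
def tri(a,b):
    o1,d1=ray(cs,*a);o2,d2=ray(cd,*b)
    t,*_=np.linalg.lstsq(np.c_[d1,-d2],o2-o1,rcond=None);p,q=o1+d1*t[0],o2+d2*t[1]
    print((p+q)/2,np.linalg.norm(p-q))
tri((212.6,188.6),(286,274));tri((233.6,189.4),(275,257));tri((216.6,149.6),(235,297))
# stop top near corner/known check
tri((180+160/5,140+255/5),(230+312/5,230+185/5)); tri((180+268/5,140+252/5),(230+255/5,230+115/5))
J=cv2.imread('pics/rc.png')[140:220,180:260];I=cv2.imread('pics/rs.png')[230:310,230:310]
cv2.imwrite('pics/rz.png',np.hstack([cv2.resize(x,(400,400),interpolation=cv2.INTER_NEAREST) for x in(I,J)]))
```

```text
[ 0.6108 -0.1591  0.0542] 0.0028698516229254366
[ 0.6069 -0.1094  0.0557] 0.00510779534104191
[ 0.4952 -0.1759  0.061 ] 0.0006155029986377031
[ 0.626  -0.1556  0.0659] 0.00413012583925124
[ 0.6181 -0.1085  0.0645] 0.011104560712801978
```

Request:
servo_tool --targets '[[[-0.06,-0.01,0],0],[[-0.06,0,0.02],0],[[0,0,0.02],0],[[0,0,0],0]]'

```text
clock: 25.18
position: [0.5165, -0.1456, 0.0093]
tool_rot: [3.142, -0.0, -3.036]
force: [-0.1, -0.0, -2.4]
grip_width: 0.0478
```

Request:
servo_tool --targets '[[[0,0,0.02],0],[[0,0,0.02],0],[[0,0,0],0]]'

```text
clock: 25.55
position: [0.5165, -0.1456, 0.0073]
tool_rot: [3.142, -0.0, -3.036]
force: [0.1, -0.3, -1.5]
grip_width: 0.048
```

Request:
servo_tool --targets '[[[0,0,0.02],0],[[0,0,0.02],0],[[0,0,0],0]]'

```text
clock: 25.92
position: [0.5165, -0.1456, 0.0053]
tool_rot: [3.142, -0.0, -3.036]
force: [0.7, 0.2, -0.5]
grip_width: 0.0477
```

Request:
servo_tool --targets '[[[0,0,0.02],0],[[0,0,0],0]]'

```text
clock: 26.18
position: [0.5166, -0.1456, 0.0044]
tool_rot: [-3.142, 0.0, -3.036]
force: [-0.0, 1.6, -1.1]
grip_width: 0.0483
```

Run:
```python
from see import *
see('pics/t.png',side=(230,310,230,310),scene=(140,220,180,260))
```

```text
26.275 [ 0.5166 -0.1456  0.0044] [-0.8 -0.1 -0.6]
```

View pics/t.png

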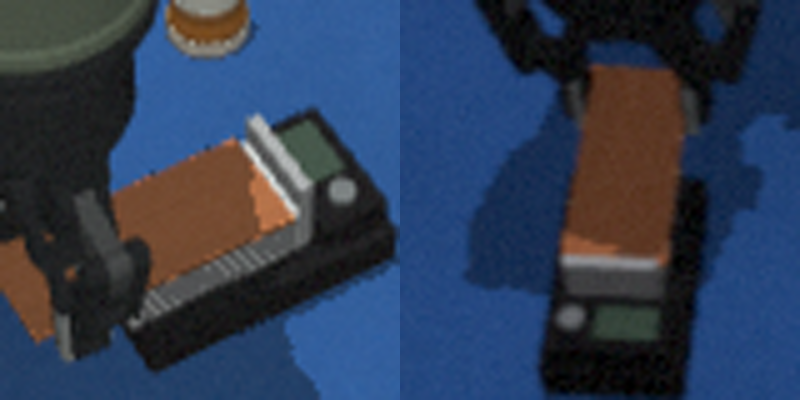

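Run:
```python
from see import *
I=bot.grab_frame('side')[248:283,265:305];J=bot.grab_frame('scene')[175:200,205:245]
cv2.imwrite('pics/u.png',np.vstack([cv2.resize(x,None,fx=14,fy=14,interpolation=cv2.INTER_CUBIC) for x in(I,)]))
cv2.imwrite('pics/u2.png',cv2.resize(J,None,fx=14,fy=14,interpolation=cv2.INTER_CUBIC))
print(bot.observe()['force'],bot.observe()['moment'])
```

```text
[-0.42696804 -0.09390296 -1.3006797 ] [ 0.01028709  0.0359706  -0.00359322]
```

View pics/u.png

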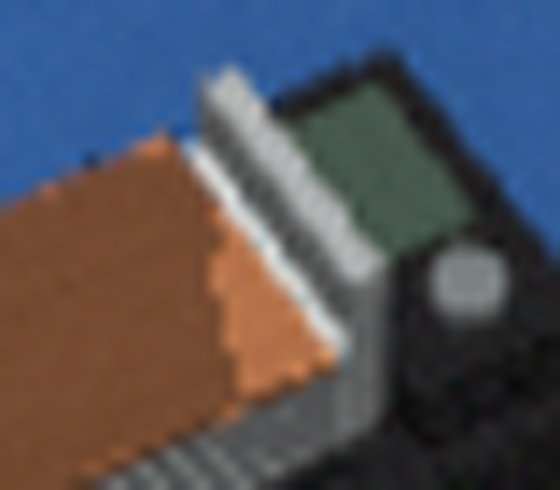

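View pics/u2.png

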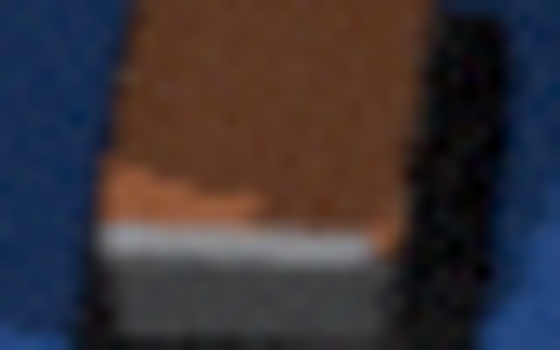

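Request:
servo_tool --targets '[[[0,0,0.02],0],[[0,0,0],0]]'

```text
clock: 26.62
position: [0.5167, -0.1456, 0.0035]
tool_rot: [-3.142, 0.0, -3.036]
force: [-1.2, 0.4, 5.0]
grip_width: 0.0479
```

Request:
servo_tool --targets '[[[0,0,0.01],0],[[0,0,0],0]]'

```text
clock: 26.88
position: [0.5167, -0.1456, 0.0031]
tool_rot: [-3.142, 0.0, -3.036]
force: [-1.7, 1.1, 6.8]
grip_width: 0.0481
```

Request:
servo_tool --targets '[[[0,0,0.01],0],[[0,0,0],0]]'

```text
clock: 27.12
position: [0.5167, -0.1456, 0.0027]
tool_rot: [-3.141, 0.0, -3.036]
force: [-2.0, 0.9, 9.4]
grip_width: 0.0475
```

Run:
```python
from see import *
s=bot.observe();print(s['force'],s['moment'])
see('pics/v.png',side=(240,310,225,295),scene=(140,220,180,260))
s=bot.observe();print(s['force'],s['moment'])
```

```text
[-2.03605454  0.89608848  9.44997313] [0.22862215 0.39595794 0.07077806]
27.225 [ 0.5167 -0.1456  0.0027] [-2.   1.   8.5]
[-1.97179681  0.97666561  8.49659639] [0.25489162 0.36810577 0.05555827]
```

View pics/v.png

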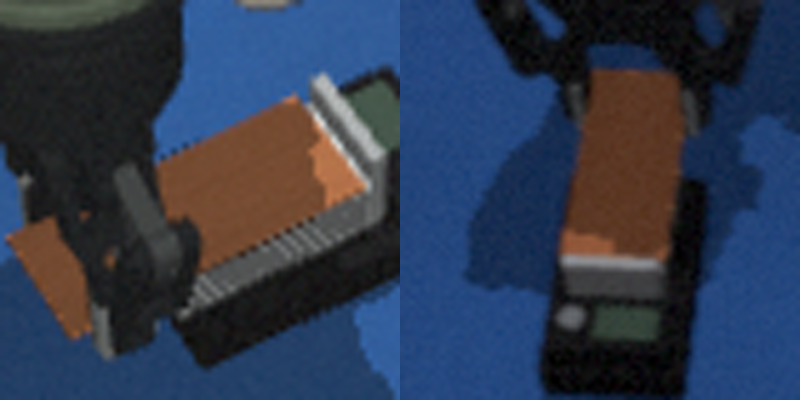

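Request:
servo_tool --targets '[[[0,0,-0.016],0],[[-0.02,0,0],0],[[-0.02,0,0],0],[[0,0,0],0]]'

```text
clock: 27.72
position: [0.5188, -0.1454, 0.0033]
tool_rot: [-3.142, 0.0, -3.036]
force: [-1.8, 0.1, 5.6]
grip_width: 0.0477
```

Request:
servo_tool --targets '[[[-0.02,0,0],0],[[0,0,0],0]]'

```text
clock: 27.98
position: [0.5198, -0.1453, 0.0033]
tool_rot: [-3.142, 0.0, -3.036]
force: [-1.4, 0.5, 5.8]
grip_width: 0.0479
```

Request:
servo_tool --targets '[[[-0.02,0,0],0],[[0,0,0],0]]'

```text
clock: 28.22
position: [0.5208, -0.1452, 0.0034]
tool_rot: [-3.141, 0.0, -3.036]
force: [-1.7, 0.7, 7.4]
grip_width: 0.0478
```

Request:
servo_tool --targets '[[[-0.01,0,0],0],[[0,0,0],0]]'

```text
clock: 28.48
position: [0.521, -0.1452, 0.0033]
tool_rot: [-3.142, -0.0, -3.036]
force: [-3.6, -0.4, 6.9]
grip_width: 0.0478
```

Run:
```python
from see import *
see('pics/x.png',side=(245,285,265,305),scene=(165,205,205,245))
```

```text
28.575 [ 0.521  -0.1452  0.0033] [-3.5  0.4  7.1]
```

View pics/x.png

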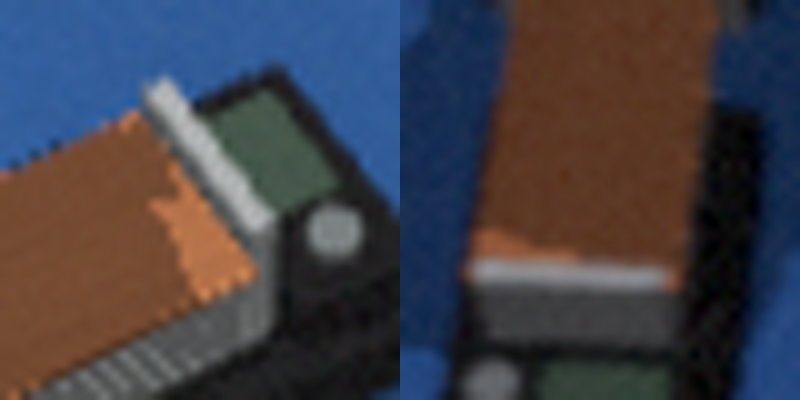

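Request:
servo_tool --targets '[[[-0.008,0,0],0],[[0,0,0],0]]'

```text
clock: 28.82
position: [0.521, -0.1452, 0.0033]
tool_rot: [3.142, -0.001, -3.036]
force: [-6.0, 0.3, 8.7]
grip_width: 0.0476
```

Request:
servo_tool --targets '[[[0,0,-0.012],0],[[0,0,0],0]]' --newtons 30

```text
clock: 29.08
position: [0.521, -0.1452, 0.0037]
tool_rot: [3.142, -0.001, -3.036]
force: [-4.2, -0.1, 3.3]
grip_width: 0.0478
```

Request:
servo_tool --targets '[[[0,0,0],0],[[0,0,0],0],[[0,0,0],0],[[0,0,0],0]]' --gripper 0.4

```text
clock: 29.58
position: [0.5216, -0.1451, 0.0038]
tool_rot: [-3.142, 0.0, -3.036]
force: [-0.9, 1.3, -0.2]
grip_width: 0.0601
```

Run:
```python
from see import *
see('pics/y.png',side=(235,305,230,300),wrist=(150,310,195,355))
```

```text
29.675 [ 0.5215 -0.145   0.0038] [ 0.  -0.6  0.7]
```

View pics/y.png

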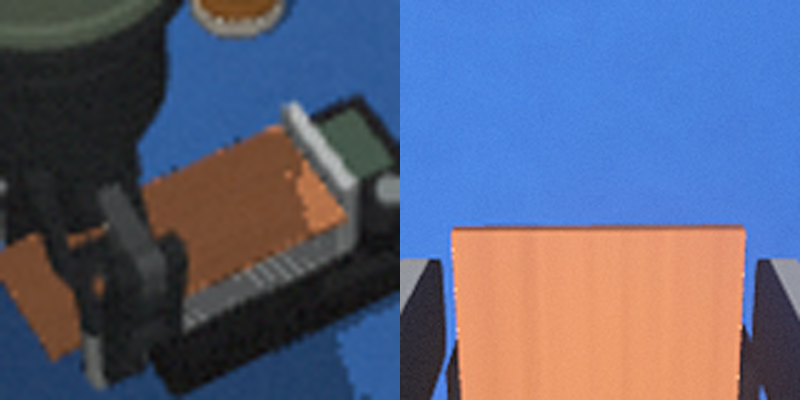

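Request:
servo_tool --targets '[[[0,0,0],0],[[0,0,0],0],[[0,0,-0.2],0],[[0,0,-0.6],0],[[0,0,-0.8],0],[[0,0,-0.8],0],[[0,0,-0.6],0],[[0,0,0],0],[[0,0,0],0]]' --gripper 1

```text
clock: 30.8
position: [0.5212, -0.145, 0.1537]
tool_rot: [3.142, -0.0, -3.036]
force: [-0.1, -0.6, -0.0]
grip_width: 0.0852
```

Run:
```python
from see import *
np.set_printoptions(precision=4,suppress=True)
c=bot.get_calibration('wrist');I=bot.grab_frame('wrist');cv2.imwrite('pics/zw.png',I)
see('pics/z.png',side=(220,320,220,320),scene=(130,220,180,270))
h=cv2.cvtColor(I,cv2.COLOR_BGR2HSV)
m=cv2.inRange(h,(3,90,50),(20,255,255));m[:,:180]=0;m[:,380:]=0
m=cv2.morphologyEx(m,cv2.MORPH_OPEN,np.ones((3,3)))
cn=max(cv2.findContours(m,cv2.RETR_EXTERNAL,cv2.CHAIN_APPROX_NONE)[0],key=cv2.contourArea)
r=cv2.minAreaRect(np.array([onz(c,*p[0],.053)[:2] for p in cn],np.float32));print(r,cv2.boxPoints(r))
```

```text
30.95 [ 0.521 -0.145  0.153] [-0.2 -0.4  0.1]
((0.5624538660049438, -0.14113187789916992), (0.11936600506305695, 0.050775766372680664), 6.153378963470459) [[ 0.5004 -0.1223]
 [ 0.5058 -0.1728]
 [ 0.6245 -0.16  ]
 [ 0.6191 -0.1095]]
```

View pics/z.png

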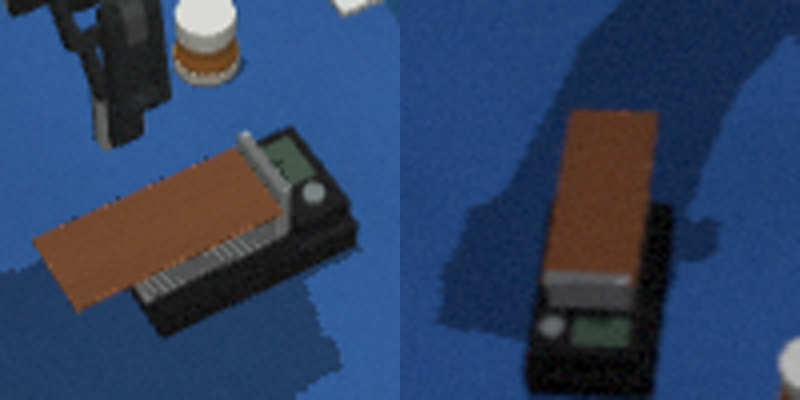

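View pics/zw.png

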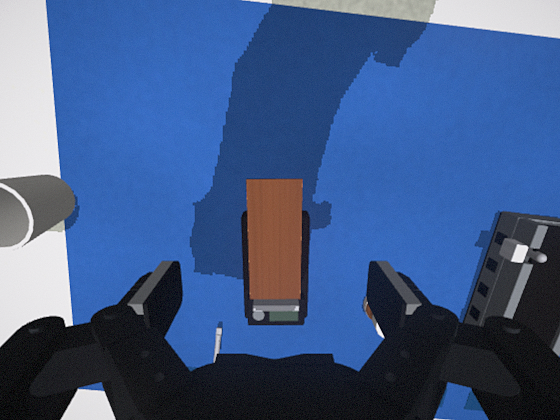

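Run:
```python
from see import *
I=bot.grab_frame('side')[245:285,265:305];J=cv2.imread('pics/zw.png')[285:325,235:315]
cv2.imwrite('pics/aa.png',np.hstack([cv2.resize(I,(400,400),interpolation=cv2.INTER_CUBIC),cv2.resize(J,(400,200),interpolation=cv2.INTER_CUBIC).repeat(2,0)]))
```

```text
(no output)
```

View pics/aa.png

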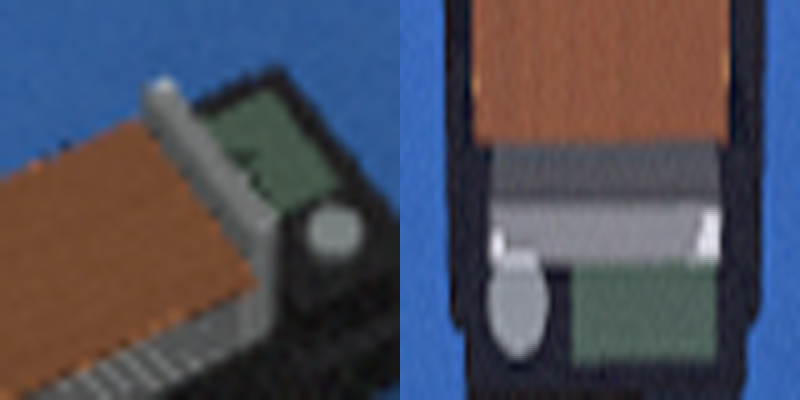

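Run:
```python
from see import *
see('pics/end.png',scene=(100,300,100,380),side=(120,300,150,330))
bot.job_done()
```

```text
31.1 [ 0.5212 -0.145   0.1533] [ 0.1 -0.5 -1.1]
the job is handed in; nothing more can be done
```

View pics/end.png

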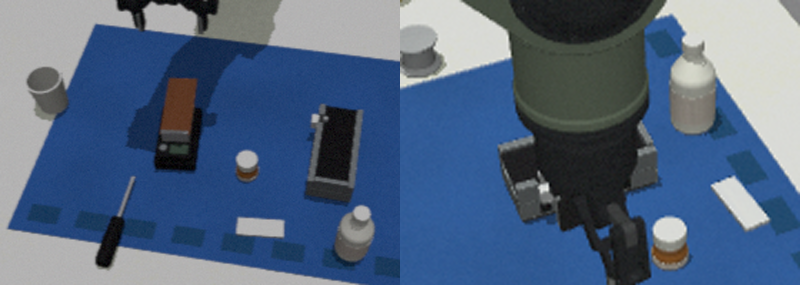

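The spreader is on the hot plate bed, flat as far as the views show, with its far end against the stop. I handed the job in at 31.1 s of the 61 s allowed.

**What I did:**
- **Press and slide:** I pressed with the shut fingers until the tray bottomed, about 1.5 mm down. The press was mostly 7–14 N while sliding, with a 16 N peak. I slid the spreader out to about 42 mm of overhang.
- **Lift and place:** I gripped it by its long sides, lifted it and lowered it onto the bed with at most about 11 N. I then pushed it against the stop with about 6 N, eased off and released.

**Last checks:**
- **Position:** the wrist camera put the spreader's middle at (0.5625, −0.1411) m against a target of (0.5625, −0.1404). That is under 1 mm off the bed's centre line.
- **Straightness:** its yaw was 6.15° against 6.3° for the bed.
- **Seating:** no gap to the stop was visible. While I pushed, the force rose and the arm stopped moving. I did not push again after releasing, so a gap too small to see is possible.
- **Surroundings:** the jar, spare plate, flux bottle, driver, spool and tub look to be where they were. The open gripper is clear above everything.

**What disagreed:**
- **Finger length:** the shut fingertips touched about 30 mm sooner than the reported TCP height implied. I worked from that contact point and the camera views instead.
- **Tilt:** rough two-view measurements suggested the spreader drooped about 6 mm in the grip. The contact forces as it was set down pointed to it being level.

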